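# Press a jar lid home with the ratchet lever press, then unlock it

### The job

Press the lid onto the jar with the lever press: push the upper handle down until the lid is fully home and the ratchet keeps the handle down, bearing firmly on the lid, when you let go, but do not push so hard that the jar would be crushed. Then release the ratchet by pushing the red tab at the end of the lower handle sideways, towards the side where the toothed rack stands, so that the upper handle springs fully open. Leave the other things on the range alone.

Things in the scene. Friction and masses are not known exactly. Their poses are not given: they have to be found in the camera images.
- press: Hand lever press for jar lids, fixed to the range top: wooden base 250x110x14 mm, origin on its underside (20 mm from the middle, nearer the handles). Two handles, one above the other as on a garlic press, run along its -x; z is up. The lower handle is a spring shank 30 mm up, hinged to sway sideways at x = -20 mm, with an upright toothed rack at x = -100 mm. The rest of the frame is fixed.
- seat: Fixed seat on the press base under the foot, origin on top of the base. On a height-adjusting post it carries a 58 mm wide amber jar with a push-on brass lid, 60 mm wide. The post is set anew each time within 20 mm and its height is not reported, so the foot meets the lid at a different handle position each time.
- lever (a joint): Upper handle, rad: 0 = open at its stop (0.40 rad above level), growing as it is pressed down; 0.40 = level. A spring lifts it back to 0 unless the teeth have caught it. The right place to leave it lies anywhere from about 0.2 to 0.58 and must be felt.
- grip_top (a point): Middle of the top face of the upper handle's red grip (60 mm long, 26 wide, 22 thick), where to press down. It lies 245 mm from the pin along the handle and 11 mm above the handle's centre line, and moves with the handle on an arc about the pin; about 0.21 m high when open.
- catch (a joint): Sideways sway of the lower handle, rad: 0 at rest, growing as its red tab is pushed towards the press's -y; stops at 0.085. It springs back by itself.
- tab_face (a point): Release tab: red upright plate at the free end of the lower handle (26 mm along press x, 8 mm thick, top 117 mm above the surface). The point is on its broad face that looks to press +y, 90 mm up. Pushing here towards press -y by 10 to 18 mm with about 1 to 4 N frees the teeth of the rack on the -y side, and the upper handle springs up.
- lid (a joint): Height of the push-on lid above fully home, m (0 = home, starts 0.004 to 0.007 up). It yields to about 14 N and stays where pushed. Felt at the grip: 2 to 12 N before it is home, sagging by 3 to 6 N as each tooth clicks, every 8 mm; then 0.4 N more per mm. Let go after reaching 15 to 18 N at the grip: the teeth hold it firmly. Much over 20 N at the grip crushes the jar.
- honey_jar: Bystander, leave alone: honey jar with red lid, 64 mm wide, 97 mm tall; origin under its centre.
- mug: Bystander, leave alone: beige speckled mug, 93 mm tall; origin under its centre.
- creamer: Bystander, leave alone: white jug with handle, 85 mm tall; origin under its centre.
- spice_b: Bystander, leave alone: spice jar with red cap, 45 mm wide, 106 mm tall; origin under its centre.
- salt_shaker: Bystander, leave alone: salt shaker with grey top, 44 mm wide, 90 mm tall; origin under its centre.
- lemon_a: Bystander, leave alone: lemon, 83x58x58 mm; origin under its centre.
- bowl_2: Bystander, leave alone: white stoneware bowl, 117 mm wide, 66 mm tall; origin under its centre.
- tea_tin: Bystander, leave alone: black round tea tin, 73 mm wide, 121 mm tall; origin under its centre.
- pin (a point): Middle of the fixed pin on which the upper handle turns (pin across the frame, along press y), 110 mm above the surface. The handle's sprung rubber foot hangs over the jar 80 mm from this pin, the pawl that clicks over the teeth is 210 mm from it.

How it is judged:
By the outcome, as a careful person would: the job done as asked, in the order asked, and still so for the second after the job is handed in, with the robot touching nothing.
It also fails if it takes over 61 s, if anything falls off the work surface, if the arm or the gripper's body presses on something with over 40 N, if the wrist force passes 120 N, or if a joint passes its speed limit or range.

### The arm

A 6-joint arm with a two-finger parallel gripper is mounted at the origin on a cart in front of the work surface, level with it; the furniture and walls round the work are solid. World frame = base frame: x ahead of the robot, y to its left, z up, the work surface at z = 0. Lengths are in mm, angles in rad, forces in N, time in s.
With the tool pointing down it reaches from about 350 to 725 mm from the base axis. Payload 4.3 kg.
Tool frame: the origin (TCP) lies at the centre of the arm's flange, where the gripper is bolted on; the fingertips stand 173 mm ahead of it and the grasp point (between the pads) lies 155 mm ahead of it; z points along the fingers, y is the line along which they close (so a half turn about z gives the same grasp; the last joint's range is limited). The gripper opens to 85 mm and grips with 20 to 120 N. Pads are 22 mm wide; open, the fingers measure 114 mm over their backs; the gripper's body (76 mm by 85 mm) begins 54 mm behind the grasp point. The pads swing forward as they close: fully open they stand 13 mm farther back than shut.
Start: joints at [-1.284, 0.377, 0.081, 1.274, 0, 1.46], TCP at [222.229, -530.341, 404.729] pointing down, gripper open.
Joint ranges: [-2.72, 2.72], [-0.84, 1.66], [-1.02, 1.22], [-1.77, 2.12], [-1.37, 1.28], [-3.14, 3.14]. Speed limits (rad/s): [2.57, 2.57, 3.14, 3.14, 3.14, 3.14].

### API

Orientations are given as a unit quaternion [x, y, z, w].
In Python, from workcell import movep, movel, move_j, gripper_to, wait, solve_ik, get_obs, camera, calibration, PlanningError, finish_job gives the robot as it stands. Calls block until the motion is done:
- movep(position, orientation): joint-space move of the TCP to a pose.
- movel(position, rate=150, frame=None, until_force=None): straight line of the TCP; frame=None keeps the orientation; rate is the mean speed in mm/s. With until_force (N) it stops when the force on the tool has changed by that much, and returns True; else False.
- move_j(angles): joint-space move.
- gripper_to(opening): finger opening in mm; the grip force is fixed at half the most; returns when the fingers have stopped.
- wait(seconds).
- solve_ik(position, orientation): joint angles nearest the present ones, or None.
- get_obs(): the state.
- camera(name): name is "side" or "top" or "wrist"; returns the picture (400x640x3 uint8, red, green, blue); there is no depth.
- calibration(name): a dict with "fov_y" (degrees; the focal length in pixels is half the picture's height over the tangent of half this angle, whatever the lens; pixels are square), "cx", "cy" (the principal point, pixels), "distortion" ([k1, k2, p1, p2, k3] as OpenCV has them; the pictures are not rectified), "rvec" (rotation vector, rad) and "tvec" (3), from world to camera coordinates, as OpenCV has them. Camera axes: x right, y down, z forward; pixel columns grow to the right and rows downward; lengths in mm; the calibration is good to about 2 mm. A picture is of the moment at which its call begins: read the wrist's pose just before it. calibration takes no time and is no camera call; for the wrist camera it gives the pose at the moment of the call.
A pose or a line that the arm cannot do raises PlanningError and nothing moves.
- finish_job(): hands the job in; it is judged then, once.
The state is a dict: "time": time; "qpos": joint angles; "joint_velocities": joint speeds; "effort": joint torques, N m; "tcp_pos": TCP position; "orientation": TCP orientation; "force": force on the tool from outside, world axes, zero at the start; "torque": the same for the moment, N m; "width": finger opening in mm; "grasp_force": force on a finger pad.
Only numpy, scipy, OpenCV 4.12 (cv2) and the standard library are available. Lean on these libraries where they do the work, as an engineer would, in place of code of your own. Each camera call takes 0.05 s, during which the arm holds its last target. There are 200 camera calls.

## Working session

There is one attempt and no reset: what is moved stays moved. The work goes in short steps, each a Python script; the robot and the scene stay as the last script left them, time stands still between calls to the robot, and variables do not carry over. Pictures are saved under pics/ and viewed, at most 10 in all, crops included, and the job is handed in when it is done.

```bash
mkdir -p pics; ls; python3 - <<'E'
from workcell import *
import cv2
for n in("top","side"):
    cv2.imwrite(f"pics/{n}0.png",cv2.cvtColor(camera(n),cv2.COLOR_RGB2BGR)); print(n,calibration(n))
o=get_obs();print(o)
E
```

```text
pics
top {'fov_y': 49.256423456675506, 'cx': 324.5400597392457, 'cy': 195.11139582164645, 'distortion': array([-0.04786885,  0.        ,  0.        ,  0.        ,  0.        ]), 'rvec': array([ 1.63699321, -2.33982187,  0.50738175]), 'tvec': array([ 219.18879035,  582.80437287, 1045.67279429])}
side {'fov_y': 52.295242166823044, 'cx': 317.57568100708824, 'cy': 208.97832979384467, 'distortion': array([-0.07710195,  0.        ,  0.        ,  0.        ,  0.        ]), 'rvec': array([ 1.38698217, -2.37221101,  0.70785725]), 'tvec': array([ 291.81525625,  514.5139392 , 1156.05820414])}
{'time': 0.1, 'qpos': array([-1.28429105e+00,  3.78005321e-01,  7.97963909e-02,  1.27442167e+00,
       -6.14035971e-06,  1.46051475e+00]), 'joint_velocities': array([ 0.00034589, -0.00012106,  0.00443311, -0.00136785,  0.00099423,
       -0.00025261]), 'effort': array([ 1.54142632e-03, -4.64692712e+01,  2.70582944e+01,  1.20379479e-02,
       -8.65032939e-05,  1.17714802e-05]), 'tcp_pos': array([ 222.15184057, -530.06471537,  403.85957502]), 'orientation': array([ 9.80384077e-01,  1.97094447e-01, -8.37642609e-05, -9.13307566e-04]), 'force': array([ 1.11547418, -0.5511892 , -0.10715013]), 'torque': array([-0.01583659, -0.02695841,  0.02598285]), 'grasp_force': 0.0, 'width': 85.39899857424571}
```

View pics/top0.png

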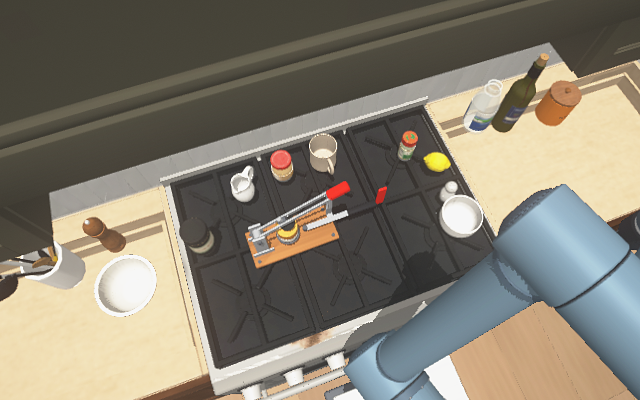

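View pics/side0.png

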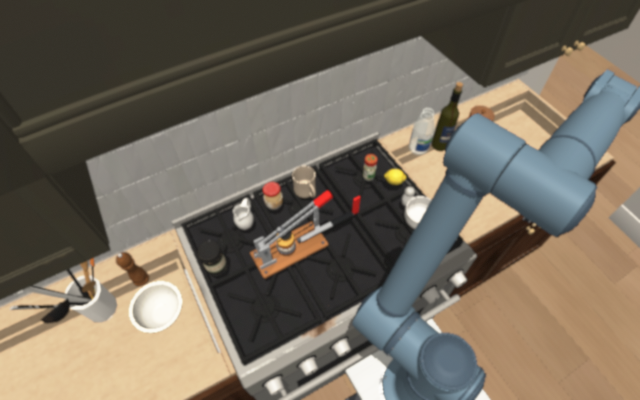

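The top view shows the board around (293,240), the red grip at (338,190) and the red tab at (381,195). The side view has the grip at (322,200) and the tab at (356,205). Next I'll turn these into positions.

```bash
cat > h.py <<'E'
from workcell import *
import numpy as np, cv2
from scipy.spatial.transform import Rotation as R
def ray(c,px):
    f=200/np.tan(np.radians(c['fov_y'])/2); K=np.array([[f,0,c['cx']],[0,f,c['cy']],[0,0,1.]])
    n=cv2.undistortPoints(np.array(px,float).reshape(-1,1,2),K,c['distortion']).reshape(-1,2)
    M=cv2.Rodrigues(c['rvec'])[0]; d=np.c_[n,np.ones(len(n))]@M
    return -M.T@c['tvec'], d/np.linalg.norm(d,axis=1)[:,None]
def onz(c,px,z):
    o,d=ray(c,px); return o+d*((z-o[2])/d[:,2])[:,None]
def tri(c1,p1,c2,p2):
    A=np.zeros((3,3));b=np.zeros(3)
    for c,p in((c1,p1),(c2,p2)):
        o,d=ray(c,[p]);P=np.eye(3)-np.outer(d[0],d[0]);A+=P;b+=P@o
    return np.linalg.solve(A,b)
def redblobs(im,box,lo=60):
    x0,y0,x1,y1=box; s=im[y0:y1,x0:x1].astype(int)
    m=((s[...,0]>110)&(s[...,1]<60)&(s[...,2]<70)).astype(np.uint8)
    n,l,st,ce=cv2.connectedComponentsWithStats(m)
    return [(st[i,4],ce[i]+[x0,y0],np.argwhere(l==i)[:,::-1]+[x0,y0]) for i in range(1,n) if st[i,4]>15]
E
python3 - <<'E'
from h import *
T,S=[cv2.cvtColor(cv2.imread(f"pics/{n}0.png"),cv2.COLOR_BGR2RGB) for n in("top","side")]
ct,cs=calibration("top"),calibration("side")
bt=redblobs(T,(310,170,400,220)); bs=redblobs(S,(305,185,375,225))
for b in(bt,bs):
    for a,c,p in b: print(a,c,cv2.minAreaRect(p.astype(np.float32)), p[:,0].min(),p[:,0].max(),p[:,1].min(),p[:,1].max())
bt.sort(key=lambda b:b[1][0]);bs.sort(key=lambda b:b[1][0])
for a,b in zip(bt,bs): print("tri",tri(ct,a[1],cs,b[1]))
hsv=cv2.cvtColor(T,cv2.COLOR_RGB2HSV)[200:280,235:350]
m=cv2.inRange(hsv,(5,110,90),(17,255,255)); m=cv2.morphologyEx(m,cv2.MORPH_CLOSE,np.ones((15,15)))
c=max(cv2.findContours(m,0,2)[0],key=cv2.contourArea)
q=cv2.boxPoints(cv2.minAreaRect(c))+[235,200]
P=onz(ct,q,14);print(q,P.round(),[np.linalg.norm(P[i]-P[i-1]).round() for i in range(4)])
ctr=P.mean(0)
im=cv2.resize(T[150:290,230:410],None,fx=4.4,fy=4.2,interpolation=2);
cv2.imwrite("pics/crop.png",cv2.cvtColor(im,cv2.COLOR_RGB2BGR))
E
```

```text
219 [337.58447489 190.51141553] ((337.9000244140625, 190.30001831054688), (11.180339813232422, 23.702320098876953), 63.43495178222656) 326 349 181 199
116 [380.45689655 195.61206897] ((380.576904296875, 194.8845977783203), (8.06893253326416, 18.067392349243164), 15.255120277404785) 375 386 187 203
181 [323.0441989 198.       ] ((323.0538330078125, 198.0692138671875), (9.99846076965332, 18.769041061401367), 52.12501525878906) 314 332 190 207
114 [355.88596491 203.75438596] ((356.00347900390625, 203.95863342285156), (6.975820541381836, 18.35305404663086), 4.763641834259033) 352 360 195 213
tri [585.12906356 -14.51820623 215.20231334]
tri [ 581.88223086 -143.16161208   94.45013627]
[[241.2166357  228.89097214]
 [324.59899139 197.92036819]
 [339.389534   237.74103165]
 [256.00717926 268.7116394 ]] [[652. 250.  14.]
 [662.  -8.  14.]
 [531.  -5.  14.]
 [525. 243.  14.]] [np.float64(127.0), np.float64(258.0), np.float64(131.0), np.float64(248.0)]
```

View pics/crop.png

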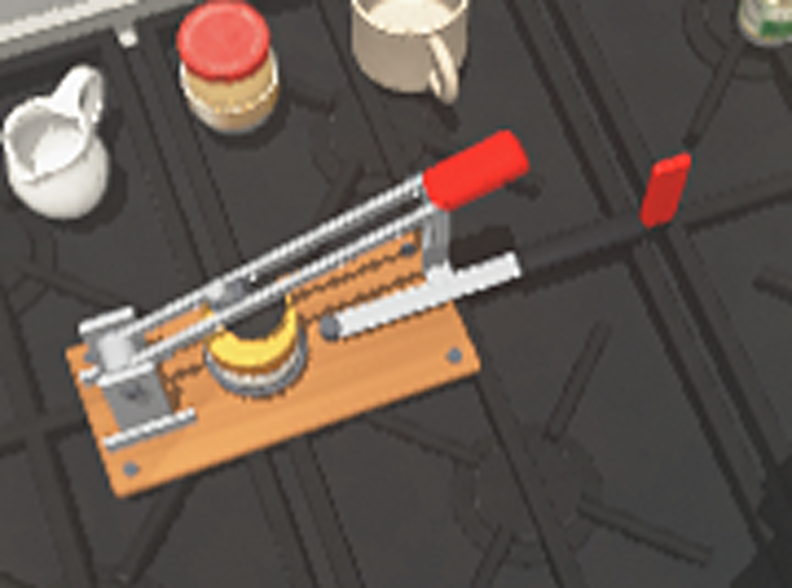

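The crop shows the rack upright at crop (435,240), behind the shank. That makes press -y world +x, away from the robot, and press -x is roughly world -y. I'll move above the grip and take one closer look with the wrist camera.

```bash
python3 - <<'E'
from h import *
ct=calibration("top")
px=np.array([[118,497],[480,365],[68,350]])/[4.4,4.2]+[230,150]
P=onz(ct,px,14); 
Q=onz(ct,np.array([[660,225]])/[4.4,4.2]+[230,150],70)  # tab bottom rough
u=P[1]-P[0];print(P.round(),np.linalg.norm(u));u/=np.linalg.norm(u);print(u)
c=(P[0]+P[1])/2+55*np.array([-u[1],u[0],0]); print("centre",c)   # u=press -x ; far side = press -y
g=np.array([585,-14.5,215]); w=np.array([-u[1],u[0],0])
for n,p in(("grip",g),("tab",np.array([581.9,-143.2,94]))): print(n,(p-c)@u,(p-c)@w)
th=np.arctan2(u[0],-u[1])/2
q=[np.cos(th),np.sin(th),0,0];print(q,solve_ik([585,-14.5,460],q))
gripper_to(0)
movep([545,-70,470],q)
c=calibration("wrist");im=camera("wrist")
cv2.imwrite("pics/w1.png",cv2.cvtColor(im,cv2.COLOR_RGB2BGR))
print(c, get_obs()['time'],get_obs()['tcp_pos'],get_obs()['force'])
for a,cc,p in redblobs(im,(0,0,640,400)):print(a,cc,cv2.minAreaRect(p.astype(np.float32)))
E
```

```text
[[526. 241.  14.]
 [533.  -6.  14.]
 [635. 242.  14.]] 246.1870749793411
[ 0.0316179  -0.99950003  0.        ]
centre [584.47143953 119.23512474  14.        ]
grip 133.684973055938 -3.70012765015884
tab 262.22261132297047 -10.867801522030925
[np.float64(0.9998749994878813), np.float64(0.015810926573400257), 0, 0] [-0.13316523  0.39532881  0.24949358  1.4249611   0.          2.97680425]
{'fov_y': 60.751018319045464, 'cx': 315.09057305476716, 'cy': 201.7085922949844, 'distortion': array([-0.05323158,  0.        ,  0.        ,  0.        ,  0.        ]), 'rvec': array([-2.08860153,  2.02421827,  0.30788483]), 'tvec': array([-88.4821108 , 459.71996668, 603.47272943])} 2.95 [544.92306151 -70.84258231 469.82005431] [-0.04270176  0.27089835 -0.12099056]
355 [546.12394366  10.6056338 ] ((547.5609741210938, 11.048795700073242), (36.54466247558594, 16.554418563842773), 38.65980529785156)
3166 [236.2991156  139.21762476] ((235.4816131591797, 139.95925903320312), (85.85134887695312, 40.32775115966797), 2.2906100749969482)
427 [393.16393443 126.3676815 ] ((392.942626953125, 126.63114929199219), (40.56001281738281, 13.39928913116455), 5.194429397583008)
```

View pics/w1.png

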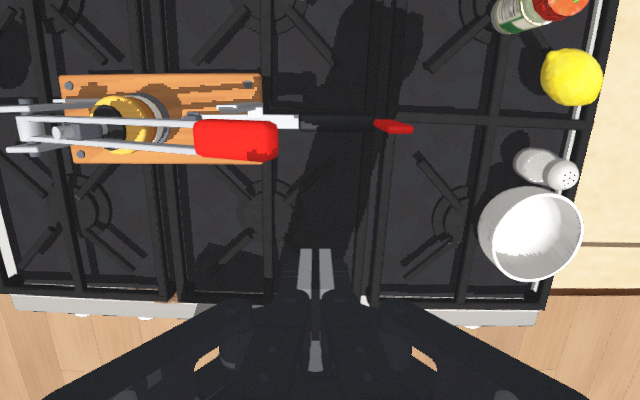

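The wrist view shows the grip at (236,139), the tab top at (393,126) and the closed fingers at (315,270). The board corners are near (60,75), (262,73) and (262,163). I'll refine the positions and start pressing.

```bash
cat >> h.py <<'E'
E
python3 - <<'E'
from h import *
c=calibration("wrist")
print("board",onz(c,[[60,75],[262,73],[262,163],[74,163]],14).round(1))
print("grip far/near ctr",onz(c,[[236,139],[195,137],[277,141]],213).round(1))
print("tab top",onz(c,[[393,126],[374,123],[412,129],[376,121]],115).round(1))
print("rails",onz(c,[[22,117],[22,149]],125).round(1))
E
```

```text
board [[639.8 241.2  14. ]
 [645.2  -5.8  14. ]
 [537.5  -4.6  14. ]
 [531.3 240.9  14. ]]
grip far/near ctr [[592.1 -17.8 213. ]
 [592.8   9.5 213. ]
 [591.6 -44.9 213. ]]
tab top [[ 596.3 -142.8  115. ]
 [ 598.4 -124.8  115. ]
 [ 594.2 -161.   115. ]
 [ 600.3 -126.5  115. ]]
rails [[597.5 204.7 125. ]
 [567.3 211.1 125. ]]
```

```bash
cat >> h.py <<'E'
u=np.array([.023,-1,0]);u/=np.linalg.norm(u);pin=np.array([586.5,205,110.])
q0=[np.cos(.0115),np.sin(.0115),0,0]
def grip(th):
    f=.4-th
    return pin+u*(245*np.cos(f)-11*np.sin(f))+[0,0,245*np.sin(f)+11*np.cos(f)+173]
def F(n=4):
    a=[]
    for _ in range(n): wait(.02);a.append(get_obs()['force'])
    return np.mean(a,0)
E
python3 - <<'E'
from h import *
movep(grip(0)+[0,0,35],q0); wait(.3); f0=F(8)
print(grip(0),movel(grip(0)-[0,0,15],rate=40,until_force=1.5)); o=get_obs();print(o['tcp_pos'],o['force']-f0,o['time'])
th=max(0,(grip(0)[2]-o['tcp_pos'][2])/230); step=.012; log=[]
while th<.6:
    th+=step; movel(grip(th),rate=50); d=F(3)-f0; f=.4-th
    Fn=d[2]*np.cos(f)-d[:2]@u[:2]*np.sin(f)*-1
    log.append((round(th,3),round(d[2],1),round(float(d[:2]@u[:2]),1),round(d[0],1)))
    m=max(d[2],np.hypot(d[2],0))
    if m>=16.2 or np.linalg.norm(d)>22: break
    step=.005 if m>11.5 else .012
print(*log,sep="\n"); o=get_obs();print(o['tcp_pos'],grip(th),o['time'],f0)
np.save("f0.npy",f0)
E
```

```text
[591.59030965 -16.31781094 388.5391648 ] True
[591.35867333 -16.28813499 390.35472267] [1.34399151 1.35203275 1.58208438] 4.625
(0.012, np.float64(2.0), -0.4, np.float64(0.3))
(0.024, np.float64(1.3), -0.8, np.float64(0.4))
(0.036, np.float64(1.5), -1.1, np.float64(0.7))
(0.048, np.float64(1.1), -1.8, np.float64(0.1))
(0.06, np.float64(1.3), -1.3, np.float64(0.7))
(0.072, np.float64(1.4), -1.8, np.float64(0.2))
(0.084, np.float64(1.4), -1.6, np.float64(0.0))
(0.096, np.float64(1.7), -1.0, np.float64(0.6))
(0.108, np.float64(1.9), -1.5, np.float64(0.5))
(0.12, np.float64(1.7), -1.0, np.float64(0.3))
(0.132, np.float64(3.5), -1.8, np.float64(0.5))
(0.144, np.float64(6.3), -2.4, np.float64(-0.7))
(0.156, np.float64(6.6), -3.2, np.float64(-1.0))
(0.168, np.float64(7.1), -2.6, np.float64(-0.8))
(0.18, np.float64(8.0), -2.9, np.float64(-1.4))
(0.192, np.float64(8.6), -3.5, np.float64(-2.2))
(0.204, np.float64(6.4), -2.6, np.float64(-1.1))
(0.216, np.float64(8.5), -3.0, np.float64(-1.8))
(0.228, np.float64(6.4), -2.6, np.float64(-0.7))
(0.24, np.float64(7.6), -2.8, np.float64(-1.4))
(0.252, np.float64(10.8), -3.5, np.float64(-2.8))
(0.264, np.float64(12.8), -3.5, np.float64(-4.2))
(0.269, np.float64(9.2), -3.5, np.float64(-2.5))
(0.281, np.float64(14.2), -3.9, np.float64(-3.7))
(0.286, np.float64(16.6), -4.2, np.float64(-5.6))
[591.88352563 -36.61296193 324.29446022] [592.06817125 -37.0944023  321.7981423 ] 12.1333 [ 0.05835892 -0.02297252 -0.08863654]
```

```bash
python3 - <<'E'
from h import *
f0=np.load("f0.npy");th=.286
for i in range(10):
    d=F(3)-f0;p=get_obs()['tcp_pos']; print(round(th,4),d.round(1),p.round(2))
    if d[2]>17.4 or (i and d[2]<14): break
    th+=.002; movel(grip(th),rate=50)
E
```

```text
0.286 [-4.8  4.5 16.6] [591.9  -36.63 324.3 ]
0.288 [-5.5  3.9 18.4] [591.89 -36.64 324.15]
```

```bash
python3 - <<'E'
from h import *
f0=np.load("f0.npy");th=.288
for i in range(14):
    th-=.006; movel(grip(th),rate=50);d=F(3)-f0;p=get_obs()['tcp_pos']; print(round(th,4),d.round(1),p.round(2))
    if abs(d[2])<.6: break
movel(get_obs()['tcp_pos']+[0,0,40]); wait(.3); print(get_obs()['time'],F()-f0)
im=camera("side");cv2.imwrite("pics/s2.png",cv2.cvtColor(cv2.resize(im[150:280,230:390],None,fx=4.5,fy=4.5,interpolation=2),cv2.COLOR_RGB2BGR))
E
```

```text
0.282 [-3.7  3.4 15.7] [591.91 -36.49 325.06]
0.276 [-2.3  3.  10.3] [591.99 -36.34 325.5 ]
0.27 [-1.5  1.4  6.1] [592.05 -36.49 325.89]
0.264 [ 0.1 -0.1  0.6] [591.86 -36.45 326.46]
14.3917 [-0.04785978  0.13380509 -0.30265268]
```

View pics/s2.png

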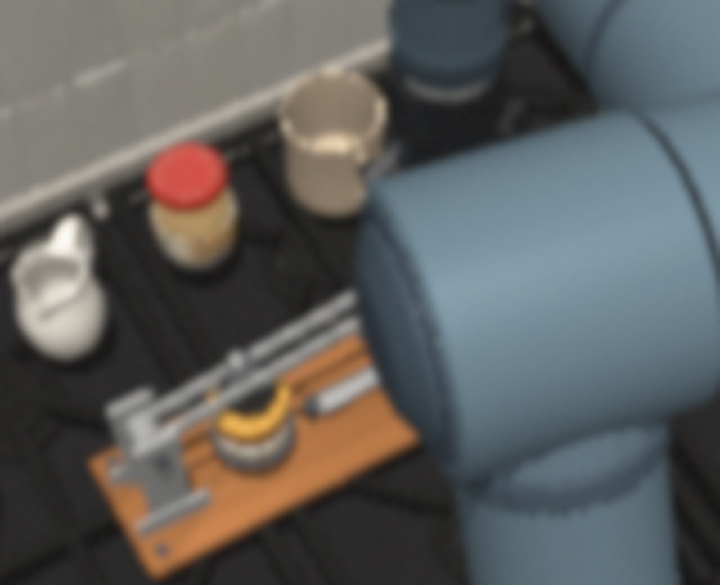

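The handle stays down with no load on the tool: it sprang back only about 2 mm, and the peak force was 18.4 N. Next is pushing the tab toward world +x.

```bash
python3 - <<'E'
from h import *
p=get_obs()['tcp_pos'];movel([p[0],p[1],420]); movep([545,-143,420],q0); movel([545,-143,260]); wait(.2);f0=F(8)
hit=movel([605,-143,260],rate=40,until_force=1.0); x0=get_obs()['tcp_pos'][0];print(hit,x0,F()-f0)
if hit:
    x=x0
    for i in range(9):
        x+=2; movel([x,-143,260],rate=30);d=F(3)-f0;print(round(x-x0,1),(get_obs()['tcp_pos'][0]-x0).round(1),d.round(1))
        if d[0]<-4.5 or x-x0>=16: break
print(get_obs()['time'])
im=camera("top");cv2.imwrite("pics/t3.png",cv2.cvtColor(cv2.resize(im[150:290,230:410],None,fx=4.2,fy=4.2,interpolation=2),cv2.COLOR_RGB2BGR))
E
```

```text
True 580.2012373535596 [ 0.23262722 -0.33823484  0.15389418]
2.0 2.0 [ 0.7 -0.4  0.1]
4.0 3.8 [-0.7 -0.3  0.1]
6.0 5.9 [-1.6 -0.5  0.2]
8.0 8.0 [-1.   0.3 -0.2]
10.0 10.0 [-1.2  0.6 -0.7]
12.0 12.0 [-1.7  1.   0.2]
14.0 14.1 [-2.2  0.8 -0.1]
16.0 16.1 [-1.5  1.  -0.2]
20.4917
```

View pics/t3.png

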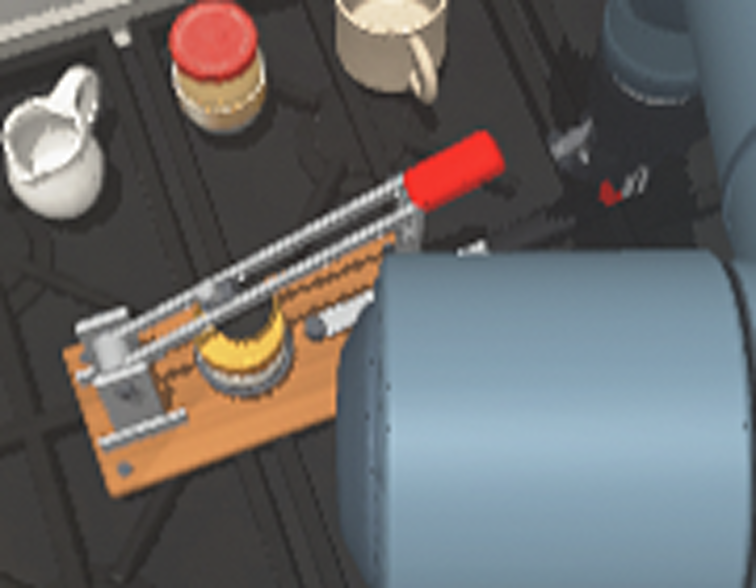

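The handle has sprung open: the grip is back at about (338,190). I'll retract and compare with the start.

```bash
python3 - <<'E'
from h import *
movel([540,-143,260],rate=100); movel([540,-143,420]); movep([400,-350,430],q0); wait(.5)
im=camera("top")
for b in redblobs(im,(310,170,400,220)):print(b[0],b[1])
o=cv2.cvtColor(cv2.imread("pics/top0.png"),cv2.COLOR_BGR2RGB)
a=np.hstack([cv2.resize(i[205:255,250:320],None,fx=5.6,fy=5.6,interpolation=2) for i in(o,im)])
cv2.imwrite("pics/cmp.png",cv2.cvtColor(a,cv2.COLOR_RGB2BGR));print(get_obs()['time'])
E
```

```text
233 [337.54506438 190.49785408]
117 [380.45299145 195.55555556]
24.0
```

View pics/cmp.png

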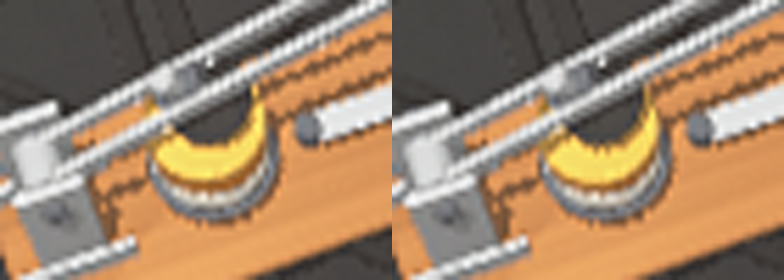

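```bash
python3 -c "
from workcell import *
print(finish_job())"
```

```text
the job is handed in; nothing more can be done
None
```

I pressed the lid down to a peak of 18.4 N at the grip (just over the 15–18 N target), the ratchet held the handle when I let go, and pushing the red tab sprang it fully open; the job is handed in at 24 s. That the lid is fully home I judged from the force, not by measuring it.

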